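# Clip the kitchen timer to the eye of the hanging stand

### The arm

A 6-joint arm with a two-finger parallel gripper is mounted at the origin on a cart in front of the work surface, level with it; the furniture and walls round the work are solid. World frame = base frame: x ahead of the robot, y to its left, z up, the work surface at z = 0. Lengths are in m, angles in degrees, forces in N, time in s.
With the tool pointing down it reaches from about 0.35 to 0.875 m from the base axis. Payload 4.2 kg.
Tool frame: the origin (TCP) lies between the finger pads; the fingertips stand 19 mm ahead of it and the grasp point (between the pads) is the TCP; z points along the fingers, y is the line along which they close (so a half turn about z gives the same grasp; the last joint's range is limited). The gripper opens to 87 mm and grips with 3 to 60 N. Pads are 19 mm wide; open, the fingers measure 117 mm over their backs; the gripper's body (75 mm by 190 mm) begins 51 mm behind the grasp point.
Start: joints at [91.249, 22.042, 0.453, 0, -68.411, -14.817], TCP at [0.147, 0.608, 0.242] pointing down, gripper open.
Joint ranges: [-179.83, 179.83], [-69.29, 118.12], [-61.27, 80.66], [-181.25, 117.63], [-171.15, -9.14], [-177.46, 177.46]. Speed limits (degrees/s): [159.86, 159.86, 180, 180, 180, 180].

### API

Orientations are given as a 3x3 rotation matrix whose columns are the frame's x, y, z axes.
In Python, from station import r gives the robot as it stands.
- The arm moves only by the tool drive_tool, never from a script. Its argument "steps" is one flat list of numbers, 7 for each row, row after row: the turn, a rotation vector about the tool's x, y, z in rad, then the shift along the tool's x, y, z in m, then the opening, from 0 (shut) to 1 (fully open). A call has 1 to 10 rows; each row shifts and turns the commanded pose from where the row before left it, along the tool's axes as they then stand; what a row does not reach is not made up. A row lasts 1/12 s, in which the tool goes at most 41.7 mm and 7.16 degrees, less where a joint would pass 70% of its speed; a pose out of reach is approached as far as the arm can. A call is refused whole if a number of a shift passes 0.0417 or a number of a turn 0.125, either way. A call with a gripper value outside its range is refused whole. The fingers move at their own pace and stop on an object; the grip force is fixed at half the most. Time passes only in rows, so rows that do not move let the fingers close. It gives the time, the measured TCP pose, the force, the opening and the grip force at its end, in the units of the state.
- r.sense(): the state, without advancing time (a new reading comes with each control period).
- r.capture(name): name is "scene" or "top" or "wrist"; returns the picture (420x560x3 uint8, blue, green, red); there is no depth.
- r.camera_params(name): a dict with "camera_matrix" (3x3 intrinsics, pixels), "extrinsics" (4x4, takes a point from world to camera coordinates). Camera axes: x right, y down, z forward; pixel columns grow to the right and rows downward; lengths in m; the calibration is good to about 2 mm. A picture is of the moment at which its call begins: read the wrist's pose just before it. camera_params takes no time and is no camera call; for the wrist camera it gives the pose at the moment of the call.
- r.finish_job(): hands the job in; it is judged then, once.
The state is a dict: "time_s": time; "joints": joint angles; "joint_velocities": joint speeds; "effort": joint torques, N m; "tcp_pos": TCP position; "ee_rot": TCP orientation; "wrist_force": force on the tool from outside, world axes, zero at the start; "moment": the same for the moment, N m; "gripper_width": opening from 0.0 (shut) to 1.0 (fully open); "gripper_force": force on a finger pad.
Only numpy, scipy, OpenCV 4.12 (cv2) and the standard library are available. Lean on these libraries where they do the work, as an engineer would, in place of code of your own. Each camera call takes 0.05 s, during which the arm holds its last target. There are 200 camera calls.

### The job

Hang the kitchen timer on the stand: pick it up by its grip tab, press the sprung gate of its snap hook against the ring of the stand's eye until the gate gives way, let the ring slide up into the crook of the hook so that the gate snaps shut behind it, and let go so that the timer hangs free from the ring. Work gently: never press the timer hard against the stand, and leave the orange, the cup and the spice jar where they are.

Things in the scene. Friction and masses are not known exactly. Their poses are not given: they have to be found in the camera images.
- timer: loose kitchen timer, 0.17 to 0.28 kg, upright. Origin: centre of underside, z up. White round case 57 mm wide, 36 high; on it a snap hook of 9 mm round steel in the x-z plane: back bar axis x = -13 mm, crook on top (outer top z = 110), flat-ended nose (x = 11 to 21) ending at z = 79.5. Inside of hook: x = -8.5 to 11, z = 43 to 101. The mouth below the nose, facing +x, is closed by the gate.
- grip_tab (a point): middle of the grey ribbed tab behind the hook's back bar, at (-26, 0, 78) mm of the timer. The tab is 24 mm along x, 12 mm thick along y, 38 mm high (z = 58 to 96): pinch it from above across y, here. Axes as the timer's.
- crook (a point): point in the top of the hook where the centre of the ring's bar lies when the timer hangs, at (1.5, 0, 97.5) mm of the timer. Axes as the timer's.
- gate (a joint): angle of the hook's sprung gate (rad): 0 shut, 0.8 at its stop (rigid there). Straight bar 5 mm thick, hinged at x = 16, z = 46 mm of the timer, tip at z = 78.5 when shut; swings only inward (to the timer's -x). Spring 0.05 N m shut, 0.13 at 0.8 rad: pushed 20 mm above the hinge it yields at 2.5 N and takes 6 to 9 N at 0.7 rad. Springs shut once the ring's bar is above its tip.
- stand: fixed stand: round foot 116 mm wide, post 16 mm thick, 223 mm high. Origin: underside of foot, on the post axis, z up. A steel eye (closed level ring, mean diameter 41 mm, bar 7 mm thick, 34 mm clear inside) stands out from the post towards -x. To clip: hold the timer's x axis along the stand's x and push it along +x, ring against the gate about 20 mm above its hinge, then lower.
- eye_axis (a point): point on the post axis 185 mm above the foot's underside, the height of the ring's bar. How far the eye is screwed in is not measured: the front bar's centre lies 95 to 139 mm from here along the stand's -x, found by feel or sight. It holds still under allowed forces. The bar is inside the nose 14 mm beyond first touch of the gate; the gate stops at about 19 mm; then lower the timer some 30 mm.
- orange: bystander: an orange, 83 mm, on the worktop
- espresso_cup: bystander: a small white cup with a handle, 64 x 88 x 50 mm high, origin under its centre
- spice_jar: bystander: a spice jar with a dark cap, 41 mm diameter, 105 mm high, origin under its centre
There are look-alikes about, which are no part of the job. Leave any red look-alike of the timer alone.

How it is judged:
By the outcome, as a careful person would: the job done as asked, in the order asked, and still so for the second after the job is handed in, with the robot touching nothing.
It also fails if it takes over 67 s, if anything falls off the work surface, if the arm or the gripper's body presses on something with over 40 N, if the wrist force passes 120 N, or if a joint passes its speed limit or range.

## Working session

There is one attempt and no reset: what is moved stays moved. The work goes in short steps, Python scripts to look and compute and a tool call to move; the robot and the scene stay as the last step left them, time stands still between calls to the robot, and variables do not carry over. Pictures are saved under pics/ and viewed, at most 12 in all, crops included, and the job is handed in when it is done.

Besides the shell and the picture viewer there is one more tool, called after "Call:" by a JSON object that holds its "api" and its "payload". drive_tool: Moves the arm, as the interface text tells. Its arguments: {"type":"object","properties":{"steps":{"type":"array"}},"required":["steps"]}

```bash
mkdir -p pics
python3 - <<'E'
from station import r
import cv2,numpy as np
s=r.sense();print(s)
a=r.capture("scene");b=r.capture("top");w=r.capture("wrist")
for n,i in zip(("scene","top","wrist"),(a,b,w)):
    cv2.imwrite(f"pics/{n}0.png",i);p=r.camera_params(n);print(n,np.round(p["camera_matrix"],1).tolist(),np.round(p["extrinsics"],4).tolist())
E
```

```text
{'time_s': 0.0, 'joints': array([ 9.12487197e+01,  2.20912895e+01,  3.81374489e-01, -2.86709465e-02,
       -6.84114357e+01, -1.48165075e+01]), 'joint_velocities': array([ 0.07982623,  0.04474354, -0.00591404,  0.06625005, -0.04351425,
       -0.02389098]), 'effort': array([-2.34521940e-04, -3.90667427e+01,  1.87405211e+01,  4.21981260e+00,
        1.10169168e-02, -1.98851349e-04]), 'tcp_pos': array([0.14647232, 0.6070284 , 0.24046571]), 'ee_rot': array([[ 9.72049740e-01, -2.34774630e-01, -4.19033648e-04],
       [-2.34774986e-01, -9.72047416e-01, -2.12756258e-03],
       [ 9.21771429e-05,  2.16647528e-03, -9.99997649e-01]]), 'wrist_force': array([-1.18504719,  0.11008234,  0.52949253]), 'moment': array([ 0.01690597, -0.05995697, -0.03171822]), 'gripper_force': 0.0, 'gripper_width': 0.9989788621739387}
scene [[436.3, 0.0, 273.9], [0.0, 436.3, 211.5], [0.0, 0.0, 1.0]] [[0.5252, -0.8508, 0.0164, -0.4049], [-0.4245, -0.2786, -0.8615, 0.3355], [0.7376, 0.4455, -0.5075, 0.7583], [0.0, 0.0, 0.0, 1.0]]
top [[435.3, 0.0, 281.7], [0.0, 435.3, 203.8], [0.0, 0.0, 1.0]] [[-0.0161, -0.9998, -0.0102, -0.0753], [-0.9923, 0.0172, -0.1228, 0.6041], [0.123, 0.0081, -0.9924, 1.4809], [0.0, 0.0, 0.0, 1.0]]
wrist [[353.1, 0.0, 276.4], [0.0, 353.1, 213.1], [0.0, 0.0, 1.0]] [[-0.2342, -0.9722, 0.0014, 0.6243], [-0.9397, 0.2267, 0.2561, -0.0309], [-0.2493, 0.0587, -0.9666, 0.3904], [0.0, 0.0, 0.0, 1.0]]
```

View pics/scene0.png

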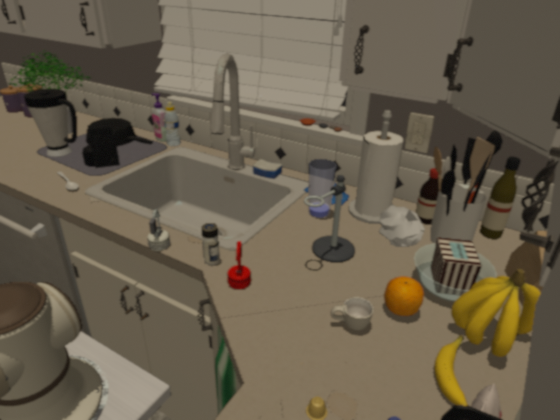

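View pics/top0.png

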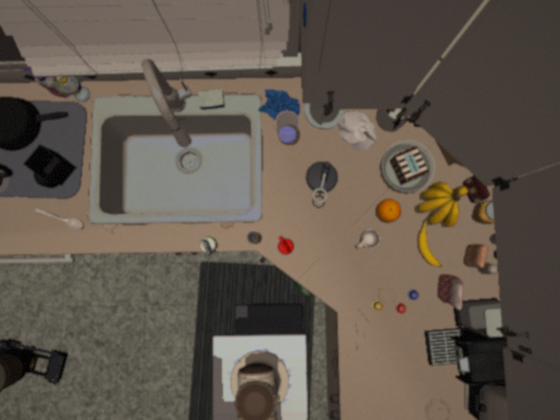

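Scene: candidates for the timer are the white case with a hook at scene (158,235) / top (208,245), and the red look-alike at scene (240,270) / top (285,245). The description says white, so I choose the first. The stand is at scene (335,225) / top (321,178), with the eye at scene (315,201) / top (320,198). Next is one close crop of each.

```bash
cat > h.py <<'E'
from station import r
import cv2,numpy as np
def ray(n,u,v,z,p=None):
    p=p or r.camera_params(n);K=np.array(p["camera_matrix"]);T=np.array(p["extrinsics"]);R=T[:3,:3];c=-R.T@T[:3,3]
    d=R.T@np.linalg.solve(K,[u,v,1.]);return c+d*(z-c[2])/d[2]
def proj(n,P):
    p=r.camera_params(n);K=np.array(p["camera_matrix"]);T=np.array(p["extrinsics"])
    q=(T[:3,:3]@np.atleast_2d(P).T).T+T[:3,3];q=q@K.T;return q[:,:2]/q[:,2:]
E
python3 - <<'E'
from h import *
s=cv2.imread("pics/scene0.png");t=cv2.imread("pics/top0.png")
def crop(i,u,v,w,h):
    c=i[v:v+h,u:u+w];return cv2.convertScaleAbs(cv2.resize(c,(400,300),interpolation=cv2.INTER_CUBIC),alpha=1.5)
cv2.imwrite("pics/c1.png",np.vstack([np.hstack([crop(s,120,195,80,60),crop(t,180,215,80,60)]),np.hstack([crop(s,280,165,120,90),crop(t,280,150,80,60)])]))
print("timer",ray("top",208,245,.02),ray("scene",158,240,.02))
print("stand",ray("top",321,178,.0),ray("scene",334,249,.0))
print("red",ray("top",285,245,.02),"jar",ray("top",254,238,.1),"cup",ray("top",370,240,.03),"ring",ray("top",320,198,.185),"orange",ray("top",388,210,.04))
E
```

```text
timer [0.46460504 0.17440016 0.02      ] [0.45882863 0.17053319 0.02      ]
stand [ 0.69850924 -0.2277722   0.        ] [ 0.70427587 -0.23144079  0.        ]
red [ 0.46019988 -0.0943401   0.02      ] jar [0.48264199 0.00769211 0.1       ] cup [ 0.47231673 -0.3886719   0.03      ] ring [ 0.60086252 -0.20730403  0.185     ] orange [ 0.57452282 -0.4532204   0.04      ]
```

View pics/c1.png

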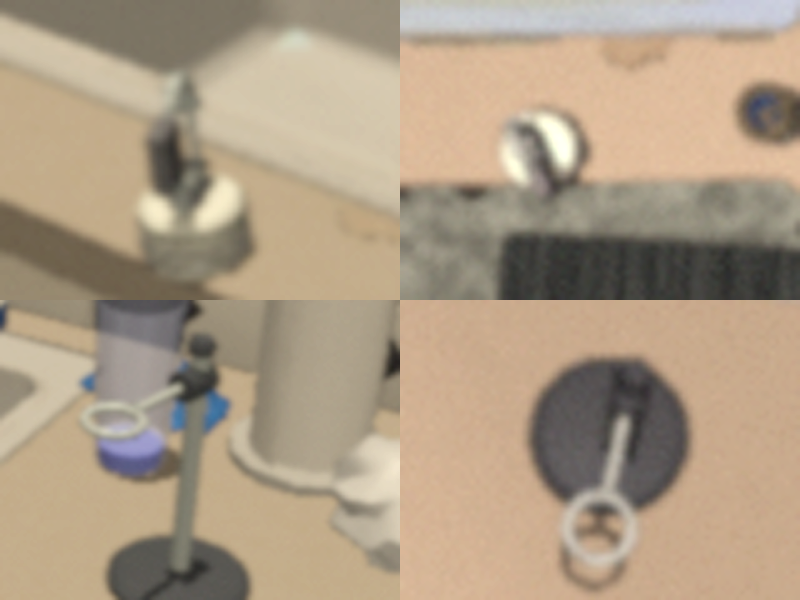

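View pics/wrist0.png

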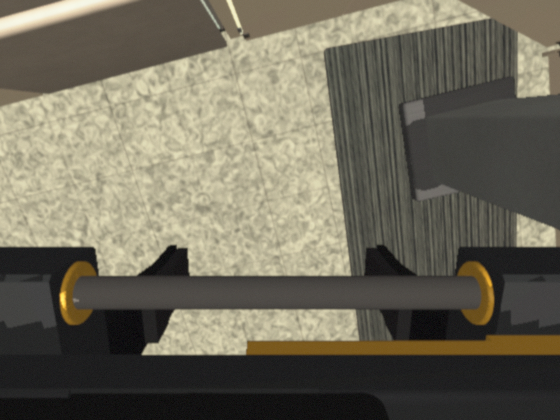

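The crop confirms the white timer at top (208,245), with a dark tab and a light hook. It also shows the stand's eye ring at full-image top (320,196), with the shank leading to the post.

Run:
```python
from h import *
s=r.sense();p=r.camera_params("wrist");T=np.array(p["extrinsics"]);R=T[:3,:3];c=-R.T@T[:3,3]
E=s["ee_rot"];print("cam in tool",E.T@(c-s["tcp_pos"]),"\n",E.T@R.T)
print("top cam",[-(np.array(r.camera_params(n)["extrinsics"])[:3,:3].T@np.array(r.camera_params(n)["extrinsics"])[:3,3]) for n in("top","scene")])
print("tab",ray("scene",152.6,225,.078),"hooktop",ray("scene",156.4,211,.108))
print("top tab", ray("top",203,240.4,.09),ray("top",209,252,.09))
print("ring",ray("top",320,196,.185),ray("scene",314.5,201,.185))
print("post",ray("top",326,165.5,.215),ray("scene",340,191,.185))
```

```text
cam in tool [ 6.99138016e-02 -1.08028139e-04 -1.43696663e-01] 
 [[ 5.35476530e-04 -9.66620363e-01 -2.56212388e-01]
 [ 9.99999832e-01  5.74200672e-04 -7.63336303e-05]
 [ 2.20902967e-04 -2.56212304e-01  9.66620508e-01]]
top cam [array([ 0.41611975, -0.09773365,  1.54306006]), array([-0.20424672, -0.58889922,  0.68049171])]
tab [0.44267716 0.16415353 0.078     ] hooktop [0.4642769  0.16727942 0.108     ]
top tab [0.47793279 0.17866742 0.09      ] [0.43914536 0.15845391 0.09      ]
ring [ 0.60721454 -0.20747485  0.185     ] [ 0.60919662 -0.20806483  0.185     ]
post [ 0.69826568 -0.22623102  0.215     ] [ 0.6885515  -0.23731967  0.185     ]
```

Call:
{"api": "drive_tool", "payload": {"steps": [0,0,-0.115,0,0,0,1,0,0,-0.115,0,0,0,1,0,0,-0.115,0,0,0,1,0,0,-0.115,0,0,0,1,0,0,-0.115,0,0,0,1,0,0,-0.115,0,0,0,1,0,0,0,0.0066,0.0378,0,1,0,0,0,0.0066,0.0378,0,1,0,0,0,0.0066,0.0378,0,1,0,0,0,0.0066,0.0378,0,1]}}

```text
time_s: 0.98
tcp_pos: [0.237, 0.4815, 0.2411]
ee_rot: [[0.899, 0.439, -0.0], [0.439, -0.899, -0.001], [-0.001, 0.001, -1.0]]
wrist_force: [1.5, 0.6, 0.6]
gripper_width: 0.998
gripper_force: 0.0
```

Call:
{"api": "drive_tool", "payload": {"steps": [0,0,0,0.0066,0.0378,0,1,0,0,0,0.0066,0.0378,0,1,0,0,0,0.0066,0.0378,0,1,0,0,0,0.0066,0.0378,0,1,0,0,0,0.0066,0.0378,0,1,0,0,0,0.0066,0.0378,0,1,0,0,0,0.0066,0.0378,0,1,0,0,0,0.0066,0.0378,0,1,0,0,0,0.0066,0.0378,0,1,0,0,0,0.0066,0.0378,0,1]}}

```text
time_s: 1.82
tcp_pos: [0.462, 0.1704, 0.2416]
ee_rot: [[0.899, 0.438, -0.0], [0.438, -0.899, 0.0], [0.0, -0.0, -1.0]]
wrist_force: [0.5, -0.2, -0.2]
gripper_width: 1.001
gripper_force: 0.0
```

Run:
```python
from h import *
s=r.sense();print(s["tcp_pos"],s["ee_rot"],s["joints"]);i=r.capture("wrist")
cv2.imwrite("pics/w1.png",i)
c,y=(.4617,.1725),np.radians(26)
for P in([-.026,0,.078],[0,0,0.036],[1.5e-3,0,.11]): print(proj("wrist",[c[0]+P[0]*np.cos(y),c[1]+P[0]*np.sin(y),P[2]]))
```

```text
[0.46195998 0.17043123 0.24156574] [[ 8.98963140e-01  4.38024283e-01 -6.92304941e-06]
 [ 4.38024279e-01 -8.98963130e-01  1.47262583e-04]
 [ 5.82810210e-05 -1.35416098e-04 -9.99999989e-01]] [ 3.91838135e+01  9.05080825e+00 -1.76335510e+01 -7.60053613e-03
 -6.33106175e+01  7.67974904e+01]
[[268.85655239 228.31526611]]
[[269.38171052 191.1652031 ]]
[[267.72441951 207.47644536]]
```

View pics/w1.png

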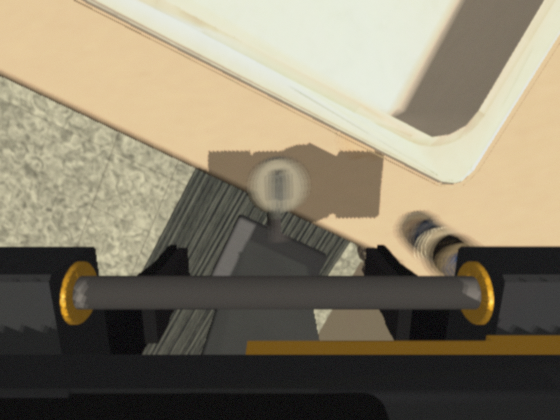

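Wrist view: timer case centred near (279,185), hook at about (281,183) and tab dark at about (274,225). I'll crop it to measure the yaw.

Run:
```python
from h import *
i=cv2.imread("pics/w1.png")[140:260,200:360]
cv2.imwrite("pics/w1c.png",cv2.convertScaleAbs(cv2.resize(i,(800,600),interpolation=cv2.INTER_CUBIC),alpha=1.3))
```

```text
(no output)
```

View pics/w1c.png

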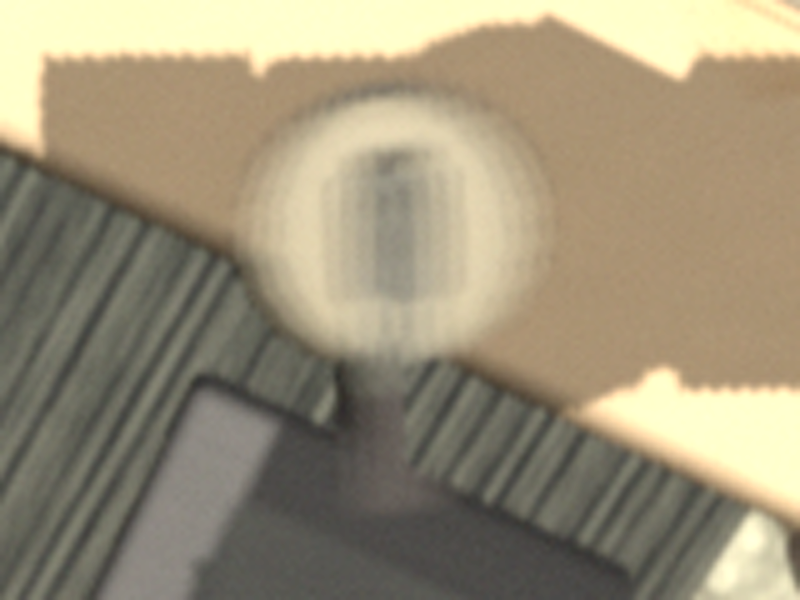

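Crop: case centre about full-image (279.0,185); tab spans (275,220) to (275,241).

Run:
```python
from h import *
c=ray("wrist",279,185,.03);h=ray("wrist",279.6,180,.1);t=ray("wrist",275.2,230,.088)
print(c,h,t,[np.degrees(np.arctan2(*(a-t)[1::-1])) for a in (c,h)])
for yw in(18,22,26):
  y=np.radians(yw);ax=np.array([np.cos(y),np.sin(y)])
  for P in([-.014,.096],[-.038,.096],[0,.036],[-.026,.088],[.016,.05],[.0015,.11]): print(yw,P,proj("wrist",[*(c[:2]+P[0]*ax),P[1]]).round(1))
```

```text
[0.47058992 0.16599343 0.03      ] [0.48574746 0.17344659 0.1       ] [0.44225525 0.15656249 0.088     ] [np.float64(18.409552231027803), np.float64(21.216700241330276)]
18 [-0.014, 0.096] [[277.4 215.1]]
18 [-0.038, 0.096] [[273.7 241.7]]
18 [0, 0.036] [[279.1 186.1]]
18 [-0.026, 0.088] [[275.5 225.8]]
18 [0.016, 0.05] [[281.5 172.3]]
18 [0.0015, 0.11] [[280.1 201.2]]
22 [-0.014, 0.096] [[278.6 215.3]]
22 [-0.038, 0.096] [[276.7 241.9]]
22 [0, 0.036] [[279.1 186.1]]
22 [-0.026, 0.088] [[277.6 226. ]]
22 [0.016, 0.05] [[280.3 172.2]]
22 [0.0015, 0.11] [[280.  201.2]]
26 [-0.014, 0.096] [[279.7 215.3]]
26 [-0.038, 0.096] [[279.8 242. ]]
26 [0, 0.036] [[279.1 186.1]]
26 [-0.026, 0.088] [[279.7 226.1]]
26 [0.016, 0.05] [[279.1 172.2]]
26 [0.0015, 0.11] [[279.9 201.2]]
```

Call:
{"api": "drive_tool", "payload": {"steps": [0,0,0.105,0,0,0,1,0,0,0,-0.021,0.0055,0,1,0,0,0,0,0,0.03,1,0,0,0,0,0,0.03,1,0,0,0,0,0,0,1,0,0,0,0,0,0,1]}}

```text
time_s: 2.37
tcp_pos: [0.4429, 0.1593, 0.1808]
ee_rot: [[0.94, 0.341, -0.003], [0.341, -0.94, -0.003], [-0.003, 0.002, -1.0]]
wrist_force: [-0.2, 0.7, 0.5]
gripper_width: 1.0
gripper_force: 0.0
```

Run:
```python
from h import *
i=r.capture("wrist")
i=r.capture("wrist");t=r.sense()["tcp_pos"];print(t)
cv2.imwrite("pics/w2c.png",cv2.convertScaleAbs(cv2.resize(i[100:320,160:400],(800,600*11*80//(9*80*10) if 0 else 600),interpolation=cv2.INTER_CUBIC),alpha=1.3))
for z in(.096,.078):print(proj("wrist",[t[0],t[1],z]))
```

```text
[0.44457386 0.16057533 0.18302054]
[[276.48626277 225.93703594]]
[[276.49294114 218.83238919]]
```

View pics/w2c.png

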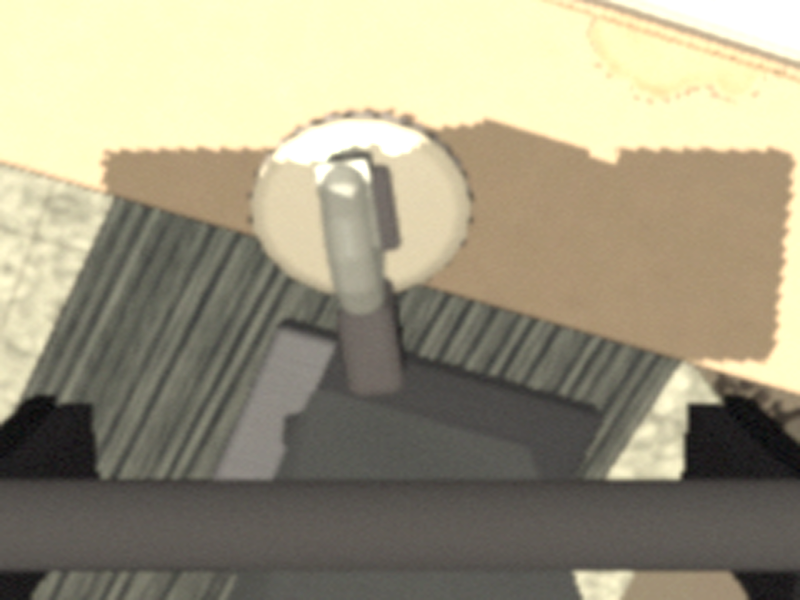

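The view is now sharp. Tab top is centred at crop (371,352), full-image (271.3,229.1); the hook leans left going forward, with the nose at crop (342,180).

Run:
```python
from h import *
f=lambda u,v,z:ray("wrist",160+u/3.3333,100+v/2.7273,z)
t=f(371,352,.096);e=f(376,392,.096);fr=f(365,315,.096);n=f(344,182,.108);b=f(367,290,.104);s=r.sense();E=s["ee_rot"];print(s["tcp_pos"],t,e,fr,n,b)
for p,q in((n,b),(n,e),(fr,e),(n,t)):print(np.degrees(np.arctan2(*(p-q)[1::-1])))
y=np.radians(26.5);print("case",f(361,205,.036), t[:2]+.026*np.array([np.cos(y),np.sin(y)]))
print(E.T@(t-s["tcp_pos"]))
```

```text
[0.44457386 0.16057533 0.18302054] [0.44126028 0.16314274 0.096     ] [0.43163055 0.15857033 0.096     ] [0.44988506 0.16754585 0.096     ] [0.4811217  0.18265395 0.108     ] [0.45790278 0.16984411 0.104     ]
28.885444528992117
25.948702906831215
26.182782794183407
26.080637866673555
case [0.46649018 0.17579738 0.036     ] [0.46452857 0.17474389]
[-0.002452   -0.00354534  0.08701473]
```

Call:
{"api": "drive_tool", "payload": {"steps": [0,0,-0.105,0,0,0,1,0,0,0,-0.002,-0.004,0.02,1,0,0,0,0,0,0.03,1,0,0,0,0,0,0.03,1,0,0,0,0,0,0.024,1,0,0,0,0,0,0,1,0,0,0,0,0,0,1]}}

```text
time_s: 3.05
tcp_pos: [0.4407, 0.1632, 0.0783]
ee_rot: [[0.899, 0.439, 0.0], [0.439, -0.899, -0.0], [0.0, 0.0, -1.0]]
wrist_force: [0.6, 0.8, 0.5]
gripper_width: 0.999
gripper_force: 0.0
```

Call:
{"api": "drive_tool", "payload": {"steps": [0,0,0,0,0,0,0.5,0,0,0,0,0,0,0.3,0,0,0,0,0,0,0.2,0,0,0,0,0,0,0,0,0,0,0,0,0,0,0,0,0,0,0,0,0,0,0,0,0,0,0,0,0,0,0,0,0,0,0,0,0,0,0,0,0,0]}}

```text
time_s: 3.8
tcp_pos: [0.4399, 0.1626, 0.0775]
ee_rot: [[0.899, 0.438, -0.0], [0.438, -0.899, -0.0], [-0.0, 0.0, -1.0]]
wrist_force: [0.3, -0.2, 0.2]
gripper_width: 0.4
gripper_force: 0.0
```

Call:
{"api": "drive_tool", "payload": {"steps": [0,0,0,0,0,0,0,0,0,0,0,0,0,0,0,0,0,0,0,0,0,0,0,0,0,0,0,0,0,0,0,0,0,0,0,0,0,0,0,0,0,0,0,0,0,0,0,0,0,0,0,0,0,0,0,0]}}

```text
time_s: 4.47
tcp_pos: [0.44, 0.1627, 0.0775]
ee_rot: [[0.899, 0.438, 0.0], [0.438, -0.899, 0.0], [0.0, -0.0, -1.0]]
wrist_force: [0.1, 0.4, -0.6]
gripper_width: 0.131
gripper_force: 29.9
```

Call:
{"api": "drive_tool", "payload": {"steps": [0,0,0,0,0,-0.01,0,0,0,0,0,0,-0.03,0,0,0,0,0,0,-0.035,0,0,0,0,0,0,-0.035,0,0,0,0,0,0,-0.035,0,0,0,0,0,0,-0.035,0,0,0,0,0,0,0,0,0,0,0,0,0,0,0]}}

```text
time_s: 5.13
tcp_pos: [0.4401, 0.163, 0.2589]
ee_rot: [[0.899, 0.437, 0.002], [0.437, -0.899, 0.003], [0.003, -0.002, -1.0]]
wrist_force: [0.8, -0.3, -3.5]
gripper_width: 0.137
gripper_force: 29.9
```

Call:
{"api": "drive_tool", "payload": {"steps": [0,0,0.114,0,0,0,0,0,0,0.114,0,0,0,0,0,0,0.114,0,0,0,0,0,0,0.114,0,0,0,0,0,0,0.114,0,0,0,0,0,0,0.114,0,0,0,0,0,0,0,0,0,0,0,0,0,0,0,0,0,0]}}

```text
time_s: 5.8
tcp_pos: [0.4389, 0.162, 0.2555]
ee_rot: [[0.974, -0.226, -0.004], [-0.226, -0.974, -0.002], [-0.003, 0.003, -1.0]]
wrist_force: [-0.3, -0.5, -2.1]
gripper_width: 0.133
gripper_force: 29.9
```

Run:
```python
from h import *
t=cv2.imread("pics/top0.png")
c=t[150:210,290:355]
g=cv2.cvtColor(c,cv2.COLOR_BGR2GRAY)
# foot: dark ellipse
m=(g<60).astype(np.uint8);n,l,st,ce=cv2.connectedComponentsWithStats(m)
k=1+np.argmax(st[1:,4]);print(st[k],ce[k])
cn=max(cv2.findContours((l==k).astype(np.uint8),cv2.RETR_EXTERNAL,cv2.CHAIN_APPROX_NONE)[0],key=len)
print(cv2.fitEllipse(cv2.convexHull(cn)))
s=r.sense();print(s["tcp_pos"],s["wrist_force"],s["joints"],s["gripper_width"])
# predicted foot outline centre for foot at (.70,-.229), top z .008
print(proj("top",[[.70,-.229,.0],[.70,-.229,.01],[.70,-.229,.223]]))
```

```text
[ 17  13  30  28 448] [32.73660714 23.6875    ]
((31.332294464111328, 26.809581756591797), (29.569080352783203, 29.957916259765625), 74.9545669555664)
[0.43893756 0.16204389 0.2555402 ] [-0.33901597 -0.5175266  -2.1405432 ] [ 4.02028130e+01  6.02881235e+00 -1.91192968e+01 -5.08051748e-02
 -6.51001606e+01  3.67405691e+01] 0.13319084931115285
[[321.33042074 177.58553696]
 [321.55462822 177.07414154]
 [327.11668218 164.38763828]]
```

Call:
{"api": "drive_tool", "payload": {"steps": [0,0,0,0.0139,0.0322,0,0,0,0,0,0.0139,0.0322,0,0,0,0,0,0.0139,0.0322,0,0,0,0,0,0.0139,0.0322,0,0,0,0,0,0.0139,0.0322,0,0,0,0,0,0.0139,0.0322,0,0,0,0,0,0.0139,0.0322,0,0,0,0,0,0.0139,0.0322,0,0,0,0,0,0.0139,0.0322,0,0,0,0,0,0.0139,0.0322,0,0]}}

```text
time_s: 6.63
tcp_pos: [0.501, -0.1843, 0.2564]
ee_rot: [[0.974, -0.226, -0.002], [-0.226, -0.974, 0.001], [-0.002, -0.0, -1.0]]
wrist_force: [0.1, 0.4, -2.8]
gripper_width: 0.133
gripper_force: 30.0
```

Call:
{"api": "drive_tool", "payload": {"steps": [0,0,0,0,0,0.02,0,0,0,0,0,0,0.02,0,0,0,0,0,0,0.019,0,0,0,0,0,0,0,0,0,0,0,0,0,0,0,0,0,0,0,0,0,0]}}

```text
time_s: 7.13
tcp_pos: [0.5023, -0.1827, 0.1993]
ee_rot: [[0.974, -0.227, 0.001], [-0.227, -0.974, -0.001], [0.001, 0.0, -1.0]]
wrist_force: [-0.7, -0.7, -2.6]
gripper_width: 0.138
gripper_force: 30.0
```

Run:
```python
from h import *
s=r.sense();t=s["tcp_pos"];E=s["ee_rot"];print(t,E,s["wrist_force"],s["moment"])
i=r.capture("wrist");cv2.imwrite("pics/w3.png",i)
for x,z in((.026+.0015,-.0325),(.026+.016,-.002),(.088,.0125),(.1085,.0125),(.088+.041,.0125)):print(proj("wrist",t+E@[x,0,z]))
```

```text
[ 0.50227214 -0.18271727  0.1992807 ] [[ 9.73889763e-01 -2.27019297e-01  9.84407658e-04]
 [-2.27018660e-01 -9.73890144e-01 -7.18221386e-04]
 [ 1.12175503e-03  4.75989548e-04 -9.99999258e-01]] [-0.65056857 -0.67234848 -2.62562402] [0.03967616 0.03745891 0.00776884]
[[277.09390037 250.40912907]]
[[277.0314404  190.57720573]]
[[277.08128273  75.22146054]]
[[277.12326842  20.77683156]]
[[277.16846825 -37.83572556]]
```

View pics/w3.png

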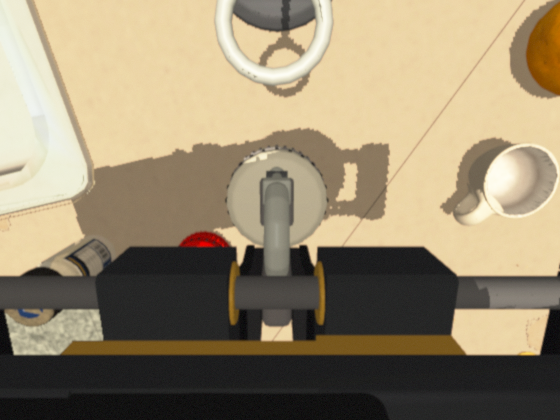

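Wrist view: ring front bar at (275,74), ring centre u≈274, hook at u≈277 and aligned. First touch should come about 40 mm ahead.

Call:
{"api": "drive_tool", "payload": {"steps": [0,0,0,0.015,-0.0013,0.0027,0,0,0,0,0.015,0,0,0,0,0,0,0.004,0,0,0,0,0,0,0,0,0,0,0,0,0,0,0,0,0]}}

```text
time_s: 7.6
tcp_pos: [0.5348, -0.1889, 0.1964]
ee_rot: [[0.974, -0.228, 0.0], [-0.228, -0.974, 0.0], [0.0, -0.0, -1.0]]
wrist_force: [-0.8, 0.8, -3.3]
gripper_width: 0.138
gripper_force: 30.0
```

Call:
{"api": "drive_tool", "payload": {"steps": [0,0,0,0.002,0,0,0,0,0,0,0.001,0,0,0,0,0,0,0,0,0,0,0,0,0,0,0,0,0]}}

```text
time_s: 7.93
tcp_pos: [0.5377, -0.1898, 0.196]
ee_rot: [[0.973, -0.229, 0.0], [-0.229, -0.973, 0.0], [0.0, -0.0, -1.0]]
wrist_force: [-0.6, -0.7, -2.4]
gripper_width: 0.131
gripper_force: 30.0
```

Call:
{"api": "drive_tool", "payload": {"steps": [0,0,0,0.002,0,0,0,0,0,0,0.001,0,0,0,0,0,0,0,0,0,0,0,0,0,0,0,0,0]}}

```text
time_s: 8.27
tcp_pos: [0.5404, -0.1905, 0.1957]
ee_rot: [[0.973, -0.229, -0.001], [-0.229, -0.973, 0.0], [-0.001, 0.0, -1.0]]
wrist_force: [-1.9, -0.1, -1.4]
gripper_width: 0.132
gripper_force: 30.0
```

Call:
{"api": "drive_tool", "payload": {"steps": [0,0,0,0.002,0,0,0,0,0,0,0.001,0,0,0,0,0,0,0,0,0,0,0,0,0,0,0,0,0]}}

```text
time_s: 8.6
tcp_pos: [0.5433, -0.1912, 0.1955]
ee_rot: [[0.973, -0.229, -0.001], [-0.229, -0.973, 0.0], [-0.001, 0.0, -1.0]]
wrist_force: [-2.5, 1.0, -2.0]
gripper_width: 0.134
gripper_force: 30.0
```

Call:
{"api": "drive_tool", "payload": {"steps": [0,0,0,0.002,0,0,0,0,0,0,0.002,0,0,0,0,0,0,0,0,0,0,0,0,0,0,0,0,0]}}

```text
time_s: 8.93
tcp_pos: [0.5473, -0.1921, 0.1955]
ee_rot: [[0.973, -0.229, -0.001], [-0.229, -0.973, 0.0], [-0.001, 0.0, -1.0]]
wrist_force: [-3.4, 0.6, -3.4]
gripper_width: 0.139
gripper_force: 30.0
```

Call:
{"api": "drive_tool", "payload": {"steps": [0,0,0,0.002,0,0,0,0,0,0,0.002,0,0,0,0,0,0,0,0,0,0,0,0,0,0,0,0,0]}}

```text
time_s: 9.27
tcp_pos: [0.5512, -0.193, 0.1952]
ee_rot: [[0.973, -0.229, -0.001], [-0.229, -0.973, 0.0], [-0.002, -0.0, -1.0]]
wrist_force: [-5.0, 0.3, -4.7]
gripper_width: 0.134
gripper_force: 30.0
```

Call:
{"api": "drive_tool", "payload": {"steps": [0,0,0,0.002,0,0,0,0,0,0,0.001,0,0,0,0,0,0,0,0,0,0,0,0,0,0,0,0,0]}}

```text
time_s: 9.6
tcp_pos: [0.5541, -0.1937, 0.1954]
ee_rot: [[0.973, -0.229, -0.001], [-0.229, -0.973, 0.0], [-0.001, -0.0, -1.0]]
wrist_force: [-5.2, 0.2, -3.4]
gripper_width: 0.135
gripper_force: 30.0
```

Run:
```python
from h import *
s=r.sense();t=s["tcp_pos"];E=s["ee_rot"];print(t,s["wrist_force"],s["moment"],s["gripper_width"])
i=r.capture("wrist");cv2.imwrite("pics/w4.png",cv2.resize(i[60:260,170:390],(660,600),interpolation=cv2.INTER_CUBIC))
for x,z in((.026+.0015,-.0325),(.026+.016,-.002),(.031,.0125)):print(proj("wrist",t+E@[x,0,z]))
```

```text
[ 0.55406705 -0.19366319  0.19541398] [-5.19289415  0.18282551 -3.35695748] [ 0.19876033  1.52045223 -0.01119613] 0.1346264769388684
[[276.76262019 250.42975268]]
[[276.74123874 190.27793931]]
[[276.70404806 207.84089345]]
```

View pics/w4.png

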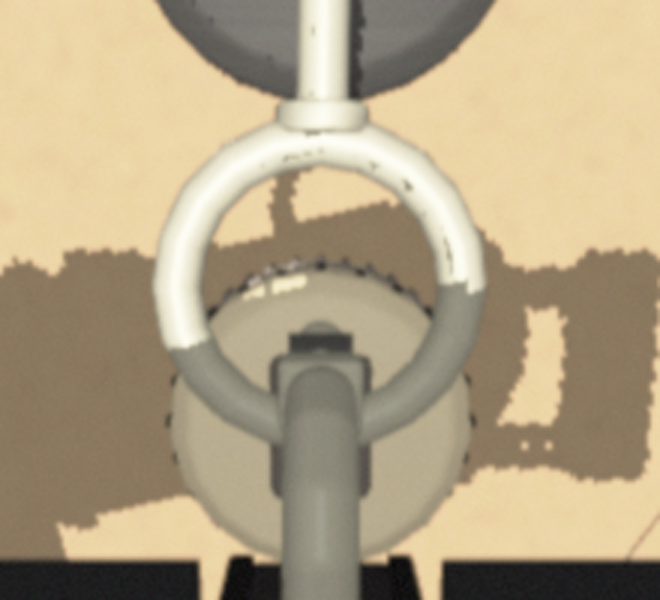

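Wrist view: ring centred on the hook, front bar under the nose at crop v≈424, roughly timer x≈7.5 mm. It needs about 3 mm more.

Call:
{"api": "drive_tool", "payload": {"steps": [0,0,0,0.001,0,0,0,0,0,0,0.001,0,0,0,0,0,0,0.001,0,0,0,0,0,0,0,0,0,0,0,0,0,0,0,0,0]}}

```text
time_s: 10.07
tcp_pos: [0.5571, -0.1943, 0.1954]
ee_rot: [[0.973, -0.229, -0.001], [-0.229, -0.973, 0.0], [-0.001, -0.0, -1.0]]
wrist_force: [-5.1, 0.3, -4.7]
gripper_width: 0.135
gripper_force: 30.0
```

Call:
{"api": "drive_tool", "payload": {"steps": [0,0,0,0,0,0.002,0,0,0,0,0,0,0.002,0,0,0,0,0,0,0.002,0,0,0,0,0,0,0,0,0,0,0,0,0,0,0]}}

```text
time_s: 10.48
tcp_pos: [0.5579, -0.1944, 0.1896]
ee_rot: [[0.973, -0.229, 0.001], [-0.229, -0.973, 0.0], [0.001, -0.0, -1.0]]
wrist_force: [-1.9, 0.2, -6.2]
gripper_width: 0.136
gripper_force: 30.0
```

Call:
{"api": "drive_tool", "payload": {"steps": [0,0,0,0,0,0.003,0,0,0,0,0,0,0.003,0,0,0,0,0,0,0.002,0,0,0,0,0,0,0,0,0,0,0,0,0,0,0]}}

```text
time_s: 10.9
tcp_pos: [0.5589, -0.1946, 0.1827]
ee_rot: [[0.974, -0.228, 0.004], [-0.228, -0.974, -0.001], [0.004, 0.0, -1.0]]
wrist_force: [0.1, -1.0, -2.8]
gripper_width: 0.133
gripper_force: 30.0
```

Call:
{"api": "drive_tool", "payload": {"steps": [0,0,0,0,0,0.002,0,0,0,0,0,0,0.002,0,0,0,0,0,0,0.002,0,0,0,0,0,0,0,0,0,0,0,0,0,0,0]}}

```text
time_s: 11.32
tcp_pos: [0.5574, -0.1945, 0.1757]
ee_rot: [[0.973, -0.229, -0.0], [-0.229, -0.973, -0.0], [-0.0, 0.0, -1.0]]
wrist_force: [0.8, -1.3, -3.1]
gripper_width: 0.137
gripper_force: 30.0
```

Call:
{"api": "drive_tool", "payload": {"steps": [0,0,0,0,0,0.002,0,0,0,0,0,0,0.002,0,0,0,0,0,0,0,0,0,0,0,0,0,0,0]}}

```text
time_s: 11.65
tcp_pos: [0.5573, -0.1944, 0.1716]
ee_rot: [[0.973, -0.229, -0.0], [-0.229, -0.973, 0.0], [-0.0, 0.0, -1.0]]
wrist_force: [-0.4, 0.0, -3.3]
gripper_width: 0.136
gripper_force: 30.0
```

Call:
{"api": "drive_tool", "payload": {"steps": [0,0,0,0.0015,0,0.001,0,0,0,0,0.0015,0,0.001,0,0,0,0,0,0,0.001,0,0,0,0,0,0,0,0,0,0,0,0,0,0,0]}}

```text
time_s: 12.07
tcp_pos: [0.5603, -0.1951, 0.1687]
ee_rot: [[0.973, -0.229, -0.0], [-0.229, -0.973, 0.0], [-0.0, 0.0, -1.0]]
wrist_force: [-0.2, 0.3, -2.7]
gripper_width: 0.129
gripper_force: 30.0
```

Call:
{"api": "drive_tool", "payload": {"steps": [0,0,0,0,0,0.001,0,0,0,0,0,0,0.001,0,0,0,0,0,0,0,0,0,0,0,0,0,0,0]}}

```text
time_s: 12.4
tcp_pos: [0.5602, -0.1951, 0.1668]
ee_rot: [[0.973, -0.229, -0.0], [-0.229, -0.973, 0.0], [-0.0, 0.0, -1.0]]
wrist_force: [0.1, 0.8, -3.2]
gripper_width: 0.141
gripper_force: 30.0
```

Call:
{"api": "drive_tool", "payload": {"steps": [0,0,0,0,0,0.001,0,0,0,0,0,0,0,0,0,0,0,0,0,0,0,0,0,0,0,0,0,0]}}

```text
time_s: 12.73
tcp_pos: [0.5603, -0.1951, 0.1659]
ee_rot: [[0.973, -0.229, 0.0], [-0.229, -0.973, -0.0], [0.0, 0.0, -1.0]]
wrist_force: [0.2, -0.3, -2.1]
gripper_width: 0.133
gripper_force: 30.0
```

Call:
{"api": "drive_tool", "payload": {"steps": [0,0,0,0,0,0.001,0,0,0,0,0,0,0,0,0,0,0,0,0,0,0,0,0,0,0,0,0,0]}}

```text
time_s: 13.07
tcp_pos: [0.5606, -0.1952, 0.1653]
ee_rot: [[0.974, -0.229, 0.001], [-0.229, -0.974, -0.0], [0.001, 0.0, -1.0]]
wrist_force: [-0.1, 1.6, -0.2]
gripper_width: 0.135
gripper_force: 30.0
```

Call:
{"api": "drive_tool", "payload": {"steps": [0,0,0,0,0,0,0.2,0,0,0,0,0,0,0.3,0,0,0,0,0,0,0.45,0,0,0,0,0,0,0.6,0,0,0,0,0,0,0.6,0,0,0,0,0,0,0.6,0,0,0,0,0,0,0.6]}}

```text
time_s: 13.65
tcp_pos: [0.5603, -0.1951, 0.1648]
ee_rot: [[0.973, -0.229, 0.0], [-0.229, -0.973, -0.0], [0.0, 0.0, -1.0]]
wrist_force: [1.1, -0.6, 0.9]
gripper_width: 0.555
gripper_force: 0.0
```

Run:
```python
from h import *
s=r.sense();print(s["wrist_force"],s["gripper_width"])
a=r.capture("scene");b=r.capture("wrist")
cv2.imwrite("pics/rel.png",np.hstack([cv2.resize(a[160:310,250:390],(400,430),interpolation=cv2.INTER_CUBIC),cv2.resize(b[60:340,150:410],(400,430))]))
```

```text
[ 1.05250955 -0.59862936  0.89515448] 0.5546465301140939
```

View pics/rel.png

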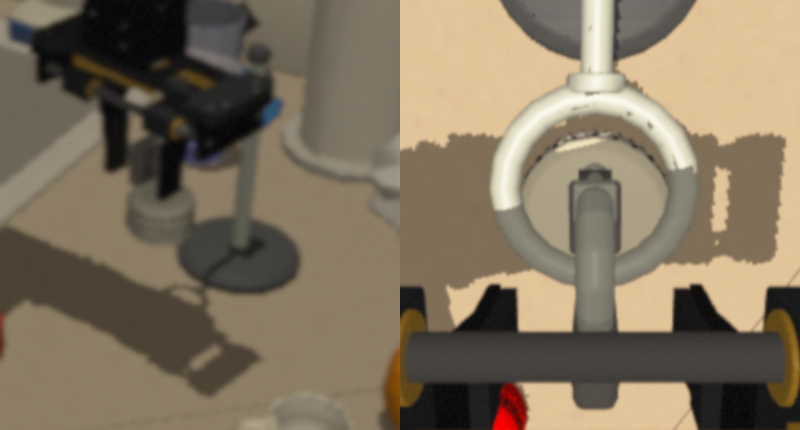

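The view shows the timer hanging in the ring with the fingers clear on both sides. I'll go straight up.

Call:
{"api": "drive_tool", "payload": {"steps": [0,0,0,0,0,-0.005,0.6,0,0,0,0,0,-0.012,0.6,0,0,0,0,0,-0.02,0.6,0,0,0,0,0,-0.025,0.6,0,0,0,0,0,-0.03,0.6,0,0,0,0,0,-0.03,0.6,0,0,0,-0.03,0,0,0.6,0,0,0,-0.03,0,0,0.6,0,0,0,-0.03,0,0,0.6,0,0,0,-0.03,0,0,0.6]}}

```text
time_s: 14.58
tcp_pos: [0.4422, -0.1674, 0.2872]
ee_rot: [[0.973, -0.229, 0.001], [-0.229, -0.973, -0.0], [0.001, -0.0, -1.0]]
wrist_force: [0.3, 0.3, 1.0]
gripper_width: 0.602
gripper_force: 0.0
```

Call:
{"api": "drive_tool", "payload": {"steps": [0,0,0,0,0,0,0.6,0,0,0,0,0,0,0.6,0,0,0,0,0,0,0.6,0,0,0,0,0,0,0.6,0,0,0,0,0,0,0.6,0,0,0,0,0,0,0.6,0,0,0,0,0,0,0.6,0,0,0,0,0,0,0.6,0,0,0,0,0,0,0.6,0,0,0,0,0,0,0.6]}}

```text
time_s: 15.42
tcp_pos: [0.4436, -0.1677, 0.2867]
ee_rot: [[0.973, -0.229, -0.0], [-0.229, -0.973, -0.0], [-0.0, 0.0, -1.0]]
wrist_force: [-0.2, -0.1, 0.1]
gripper_width: 0.603
gripper_force: 0.0
```

Call:
{"api": "drive_tool", "payload": {"steps": [0,0,0,0,0,0,0.6,0,0,0,0,0,0,0.6,0,0,0,0,0,0,0.6,0,0,0,0,0,0,0.6,0,0,0,0,0,0,0.6,0,0,0,0,0,0,0.6,0,0,0,0,0,0,0.6,0,0,0,0,0,0,0.6,0,0,0,0,0,0,0.6,0,0,0,0,0,0,0.6]}}

```text
time_s: 16.25
tcp_pos: [0.4435, -0.1677, 0.2869]
ee_rot: [[0.973, -0.229, 0.0], [-0.229, -0.973, -0.0], [0.0, 0.0, -1.0]]
wrist_force: [0.9, -0.9, -0.1]
gripper_width: 0.6
gripper_force: 0.0
```

Run:
```python
from h import *
a=r.capture("scene");b=r.capture("top")
c=lambda i,u,v:cv2.convertScaleAbs(cv2.resize(i[v:v+120,u:u+80],(400,600),interpolation=cv2.INTER_CUBIC),alpha=1.4)
cv2.imwrite("pics/fin.png",np.hstack([c(a,280,165),c(b,285,140)]))
```

```text
(no output)
```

View pics/fin.png

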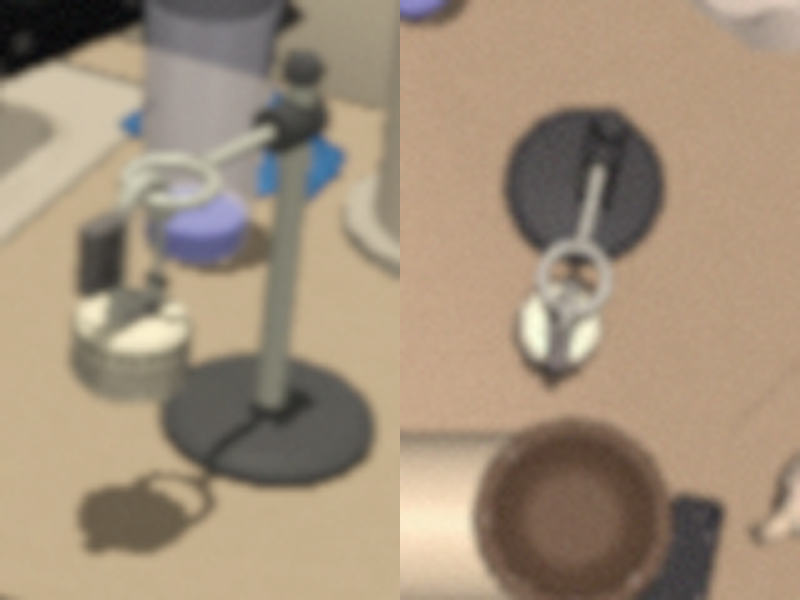

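The timer hangs free from the ring, with the gate shut behind it. The arm is clear, so I'm handing in.

```bash
python3 -c "
from station import r
print(r.finish_job())"
```

```text
the job is handed in; nothing more can be done
None
```

The timer hangs free from the stand's ring by its snap hook; the gate looks shut behind the ring, the arm is clear, the orange, cup, spice jar and red look-alike were not touched, and I handed the job in at about 16 s (no verdict was returned).

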